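# Lock the hold-down bar of a bottle shaker with its T-key

### The job

Get the bottle shaker ready to run: swing the hold-down bar shut over the bottles against its stop, take the T-key out of its stand and put its cross head down through the slots of the bar and the plate below it. Turn it a quarter turn clockwise (seen from above) so that the lugs under its collar drop into the bar's slot and the collar sits flat on the bar, then let go; leave the bottles standing in their rack.

Things in the scene. Friction and masses are not known exactly. Their poses are not given: they have to be found in the camera images.
- shaker: low white bench shaker, 190 (x) x 320 (y) mm, fixed, dark deck 60 mm above the bench. Origin: centre of its underside; x to its back, y to its left as the robot sees it. On the deck: white bottle rack (centre y = +20 mm), steel pivot post at the left end (y = +118), and at the right end the catch: an aluminium plate 84 x 95 mm on four standoffs, 78 mm free below it
- slot (a point): centre of the catch plate's slot, on the plate's top, at [0, -105, 146] mm of the shaker; axes as the shaker's. Slot 66 mm long along y, 18 mm wide along x, right through the 8 mm plate. Under the plate two pins stop a head turned clockwise (from above) just past a quarter turn, near 96 deg; the other way it stops near 33 deg and cannot lock
- hold_bar (a joint): angle (rad) of the flat steel hold-down bar, 40 mm wide, underside 147, top 155 mm above the bench: 0 = shut at its stop, along the shaker's y over the bottle caps, its own slot (67 x 19 mm) exactly over the catch's slot; grows as the free end swings level towards the shaker's front (-x), clockwise from above. Stays where left (friction about 0.1 N m)
- bar_pivot (a point): axis of the bar's upright hinge, at the height of the bar's underside; axes as the shaker's. The bar's slot centre is 223 mm and its knob 110 mm from this axis
- bar_knob (a point): middle of the bar's black upright knob, a round grip of 26 mm diameter standing on the bar, from 155 to 197 mm above the bench (this point at 177 mm), 110 mm from the pivot; moves with the bar
- t_key: loose T-key, 160 g. Origin: centre of the underside of its round collar (42 mm diameter, 6 mm thick), z up. Black flat grip above: 62 mm along y, 16 mm thick along x, 11 to 47 mm above the origin. Two lugs under the collar along x, 40 mm over both, 10 mm wide, rounded, 4 mm deep. Below: 13 mm shank and cross head. Starts upright in its stand. Half a turn about z looks the same
- key_head (a point): middle of the T-key's cross head, 33 mm below the key's origin, axes as the key's. A round bar, 60 mm long along y, 14 mm thick, round-ended. Put through lengthwise, the key stops with its lugs on the bar, collar 4 mm above it and 5 mm of play between head and catch plate; turned to 90 deg (+-9) the lugs fit the bar's slot and the key sinks 4 mm, collar on the bar
- key_stand: plain grey block, 56 (x) x 98 (y) x 50 mm high on a thin foot plate 70 x 104 mm, fixed, with a well of 20 x 68 mm along its y for the key's head and a groove across for the lugs; the key's collar rests on its top, 50 mm above the bench, key axes along the stand's. In front of the shaker, left or right. Origin: centre of its underside
- bottle_0: amber dropper bottle, 37 mm diameter, 83 mm high, loose, in the shaker's rack (right place); origin: centre of its underside, z up; the rack's holes are 16 mm deep. Must stay standing
- bottle_1: as bottle_0, middle place of the rack
- bottle_2: as bottle_0, left place of the rack
- stopwatch: round white stopwatch, 74 x 53 x 15 mm, lying in front of the shaker on the side where the key stand is not; a bystander
There are look-alikes about, which are no part of the job. Leave any green or white look-alike of the bottle_0 alone.

How it is judged (in metres and radians):
On the way, in this order (a step that is already met when the one before it is completed fails the run):
1. the hold-down bar is swung shut over the bottles (value of joint hold_bar below 0.035 rad), for 0.2 s.
2. the key's head is through both slots, below the catch plate (z of key_head in the frame of slot below -0.0165 m and horizontal distance between key_head and slot below 0.006 m and angle between the y axis of t_key and the y axis of slot, either way round below 0.6 rad).
At the end, for the whole second after the job is handed in: Bar shut (within 2 deg); key upright (7 deg), at rest, lugs down in the bar's slot: head's middle 22.2 to 28 mm below the catch plate's top (24 when home), within 6 mm of the slot's centre from above, turned at least 75 deg from the slot's direction; all three bottles upright (8 deg) (value of joint hold_bar below 0.035 rad and z of key_head in the frame of slot between -0.028 and -0.0222 m and horizontal distance between key_head and slot below 0.006 m and angle between the y axis of t_key and the y axis of slot, either way round above 1.3 rad and angle between t_key's own z axis and vertical below 0.12 rad and linear speed of t_key below 0.02 m/s and angle between each of bottle_0, bottle_1, bottle_2's own z axis and vertical below 0.15 rad); the robot touches nothing.
It fails at once if a bottle is knocked over or pulled out of the rack (angle between any of bottle_0, bottle_1, bottle_2's own z axis and vertical above 0.5 rad or distance of any of bottle_0, bottle_1, bottle_2 from where it was at the start of the episode above 0.03 m).
It fails at once if the stopwatch is pushed away (distance of stopwatch from where it was at the start of the episode above 0.03 m).
It also fails if it takes over 58 s, if anything falls off the work surface, if the arm or the gripper's body presses on something with over 40 N, if the wrist force passes 120 N, or if a joint passes its speed limit or range.

### The arm

A 6-joint arm with a two-finger parallel gripper is mounted at the origin on a cart in front of the work surface, level with it; the furniture and walls round the work are solid. World frame = base frame: x ahead of the robot, y to its left, z up, the work surface at z = 0. Lengths are in mm, angles in rad, forces in N, time in s.
With the tool pointing down it reaches from about 350 to 925 mm from the base axis. Payload 6.4 kg.
Tool frame: the origin (TCP) lies between the finger pads; the fingertips stand 17 mm ahead of it and the grasp point (between the pads) lies 2 mm behind it (robot.tcp_to_tips is the distance from the TCP to the fingertips, in mm); z points along the fingers, y is the line along which they close (so a half turn about z gives the same grasp; the last joint's range is limited). The gripper opens to 85 mm and grips with 20 to 120 N. Pads are 22 mm wide; open, the fingers measure 114 mm over their backs; the gripper's body (76 mm by 85 mm) begins 54 mm behind the grasp point. The pads swing forward as they close: fully open they stand 13 mm farther back than shut.
Start: joints at [1.087, 0.245, 1.558, -0, 1.339, -0.174], TCP at [198.161, 619.069, 226.99] pointing down, gripper open.
Joint ranges: [-3.13, 3.13], [-1.02, 2.26], [0.13, 2.54], [-0.95, 4.09], [0.21, 2.88], [-2.74, 2.74]. Speed limits (rad/s): [2.57, 2.57, 3.14, 3.14, 3.14, 3.14].

### API

Orientations are given as a rotation vector (axis times angle).
In Python, from rig import robot gives the robot as it stands. Calls block until the motion is done:
- robot.reach(position, orientation): joint-space move of the TCP to a pose.
- robot.servo_line(position, rot=None, max_speed=150): straight line of the TCP; rot=None keeps the orientation; max_speed is the mean speed in mm/s.
- robot.movej(angles): joint-space move.
- robot.gripper_to(opening): finger opening in mm; the grip force is fixed at half the most; returns when the fingers have stopped.
- robot.wait(seconds).
- robot.inverse_kinematics(position, orientation): joint angles nearest the present ones, or None.
- robot.snapshot(name): name is "side" or "top"; returns the picture (384x512x3 uint8, red, green, blue); there is no depth.
- robot.calibration(name): a dict with "mtx" (3x3 intrinsics, pixels), "k1" (the pictures are not rectified: a ray, as slopes to the right and down, at radius r is drawn at 1 + k1 r^2 times it, then the intrinsics apply), "rvec" (rotation vector, rad) and "tvec" (3), from world to camera coordinates, as OpenCV has them. Camera axes: x right, y down, z forward; pixel columns grow to the right and rows downward; lengths in mm; the calibration is good to about 2 mm. A picture is of the moment at which its call begins. calibration takes no time and is no camera call.
A pose or a line that the arm cannot do raises robot.MotionError and nothing moves.
- robot.sign_off(): hands the job in; it is judged then, once.
Readings, each from a call of its own:
- robot.get_time(): time.
- robot.get_q(): joint angles.
- robot.get_joint_velocities(): joint speeds.
- robot.get_joint_torque(): joint torques, N m.
- robot.get_tool_pos(): TCP position.
- robot.get_ee_rot(): TCP orientation.
- robot.get_wrist_force(): force on the tool from outside, world axes, zero at the start.
- robot.get_ft_torque(): the same for the moment, N m.
- robot.get_width(): finger opening in mm.
- robot.get_grip_force(): force on a finger pad.
Only numpy, scipy, OpenCV 4.12 (cv2) and the standard library are available. Lean on these libraries where they do the work, as an engineer would, in place of code of your own. Each camera call takes 0.05 s, during which the arm holds its last target. There are 200 camera calls.

## Working session

There is one attempt and no reset: what is moved stays moved. The work goes in short steps, each a Python script; the robot and the scene stay as the last script left them, time stands still between calls to the robot, and variables do not carry over. Pictures are saved under pics/ and viewed, at most 10 in all, crops included, and the job is handed in when it is done.

```bash
ls; mkdir -p pics; python3 - <<'E'
from rig import robot
import cv2,numpy as np
for n in("side","top"):
    im=robot.snapshot(n); cv2.imwrite(f"pics/{n}0.png",im[:,:,::-1]); c=robot.calibration(n)
    R=cv2.Rodrigues(np.array(c["rvec"]))[0]; print(n,c["mtx"],c["k1"],-R.T@np.array(c["tvec"]),R[2])
print(robot.get_time(),robot.get_tool_pos(),robot.get_ee_rot())
E
```

```text
pics
side [[482.29966474   0.         254.05122082]
 [  0.         482.29966474 200.75104315]
 [  0.           0.           1.        ]] 0.05773928479660633 [  200.52988355 -1018.83890065   646.57157364] [ 0.27053871  0.85821028 -0.43621546]
top [[444.41291905   0.         244.72093037]
 [  0.         444.41291905 188.26752686]
 [  0.           0.           1.        ]] -0.13028275036891562 [ 371.94240174    2.85764793 1122.78818638] [ 0.15357396 -0.01247622 -0.98805839]
0.1 [197.90721644 618.61344955 225.993773  ] [-4.84525746e-01 -3.10344018e+00  2.58505618e-03]
```

View pics/side0.png

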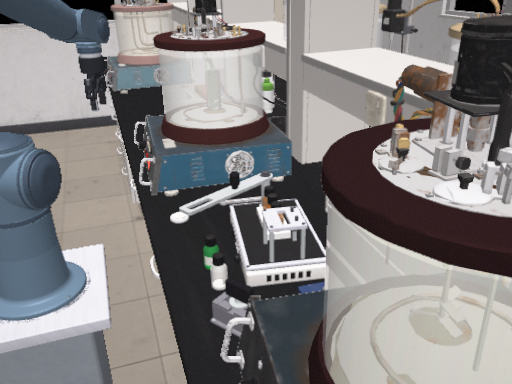

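View pics/top0.png

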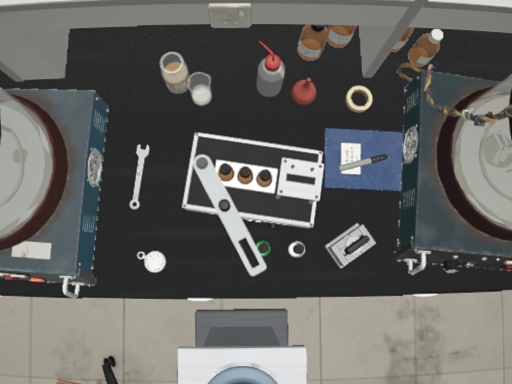

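Top view: the key in its stand is at (350,245), and the shaker spans (185-322, 133-227). The bar runs from its pivot (202,162) to its tip (255,268), with the knob at (224,205). The catch is at (300,178) and the stopwatch at (152,262). Things that could be confused:
- **Key:** the only T-key is at (350,245). The wrench (139,178) and the knife (363,163) aren't it.
- **Bottles:** the ones I want are the ambers at (226,172), (245,175) and (265,178). The look-alikes are green (263,247), white (297,249) and the big amber bottles at the back (313,42).

Next I'll check this in one close crop.

```bash
cat > h.py <<'E'
from rig import robot
import cv2,numpy as np
from scipy.spatial.transform import Rotation as Rn
def ray(n,px):
    c=robot.calibration(n);k=np.array(c["mtx"]);R=cv2.Rodrigues(np.array(c["rvec"]))[0]
    u=cv2.undistortPoints(np.array([[px]],float),k,np.array([c["k1"],0,0,0.]))[0,0]
    return -R.T@np.array(c["tvec"]).ravel(), R.T@np.array([u[0],u[1],1.])
def onz(n,px,z):
    o,d=ray(n,px); return o+d*(z-o[2])/d[2]
def tri(pt,ps):
    a,u=ray("top",pt);b,v=ray("side",ps)
    s=np.linalg.lstsq(np.c_[u,-v],b-a,rcond=None)[0]
    p,q=a+s[0]*u,b+s[1]*v; return (p+q)/2,np.linalg.norm(p-q)
def proj(n,P):
    c=robot.calibration(n)
    return cv2.projectPoints(np.array(P,float).reshape(-1,3),np.array(c["rvec"]),np.array(c["tvec"]),np.array(c["mtx"]),np.array([c["k1"],0,0,0.]))[0][:,0]
def down(yaw): # tool z down, tool y (closing line) at heading yaw
    y=np.array([np.cos(yaw),np.sin(yaw),0]);z=np.array([0,0,-1.]);x=np.cross(y,z)
    return Rn.from_matrix(np.c_[x,y,z]).as_rotvec()
E
python3 - <<'E'
import cv2
t=cv2.imread("pics/top0.png");s=cv2.imread("pics/side0.png")
cv2.imwrite("pics/tc.png",cv2.resize(t[125:280,180:385],None,fx=3.8,fy=3.8,interpolation=cv2.INTER_CUBIC))
cv2.imwrite("pics/sc.png",cv2.resize(s[160:340,150:340],None,fx=3.3,fy=3.3,interpolation=cv2.INTER_CUBIC))
E
```

```text
(no output)
```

View pics/tc.png

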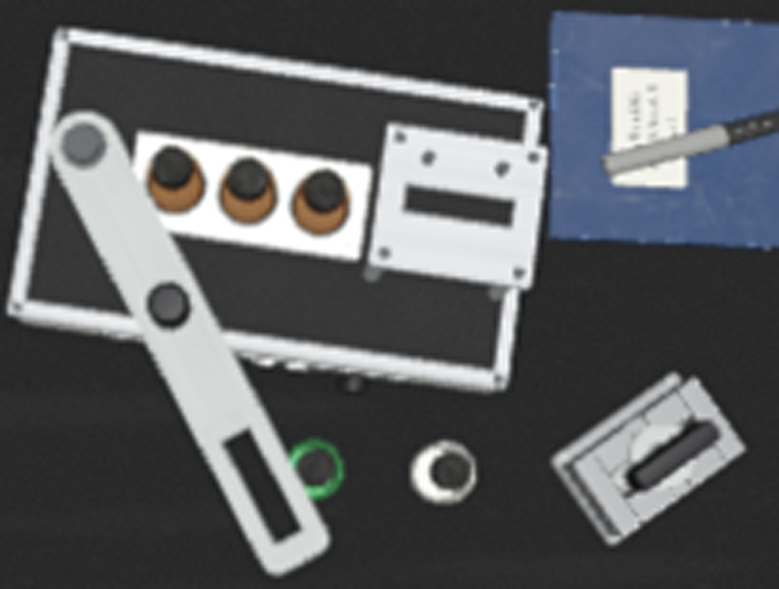

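View pics/sc.png

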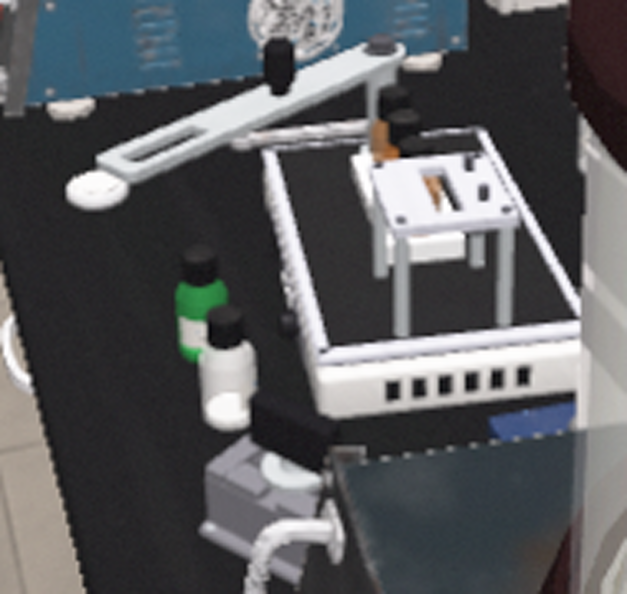

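The close crops confirm the choice: black T-grip in the grey stand at crop (672,455), open bar with its knob at (168,305) and slot at (262,485), catch slot at (460,206). Next I'll measure these from contours in both views.

```bash
cat > m.py <<'E'
import cv2,numpy as np
def blobs(img,roi,thr,f=4,lo=12,hi=700,inv=False):
    x0,y0,x1,y1=roi
    g=cv2.cvtColor(img,cv2.COLOR_BGR2GRAY)[y0:y1,x0:x1]
    g=cv2.resize(g,None,fx=f,fy=f,interpolation=cv2.INTER_CUBIC)
    m=((g>thr) if inv else (g<thr)).astype(np.uint8)
    cs,_=cv2.findContours(m,cv2.RETR_CCOMP,cv2.CHAIN_APPROX_NONE)
    out=[]
    for c in cs:
        a=cv2.contourArea(c)/f/f
        if lo<a<hi:
            (cx,cy),(w,h),an=cv2.minAreaRect(c)
            M=cv2.moments(c); mx,my=M["m10"]/M["m00"],M["m01"]/M["m00"]
            q=lambda p:(np.array(p)+.5)/f-.5+np.array([x0,y0])
            out.append(dict(a=a,rc=q((cx,cy)),c=q((mx,my)),wh=np.array([w,h])/f,box=q(cv2.boxPoints(((cx,cy),(w,h),an)))))
    return out
E
python3 - <<'E'
from m import *
np.set_printoptions(precision=1,suppress=True)
t=cv2.imread("pics/top0.png");s=cv2.imread("pics/side0.png")
def show(n,*a,**k):
    print(n)
    for b in blobs(*a,**k): print(' ',round(b['a']),b['c'],b['rc'],b['wh'],b['box'].ravel())
show('top dark',t,(185,130,385,280),75,lo=25)
show('pivot',t,(192,150,215,178),150,lo=25,hi=200)
show('plate bright',t,(270,145,330,210),150,lo=600,hi=3000,inv=True)
show('stand',t,(320,215,385,275),70,lo=500,hi=3000,inv=True)
show('side dark',s,(150,160,330,300),70,lo=25,hi=400)
show('side plate',s,(255,200,315,240),150,lo=200,hi=1500,inv=True)
show('side pivot',s,(255,165,280,185),150,lo=8,hi=200)
E
```

```text
top dark
  64 [298.1 248.6] [298.1 248.4] [9.5 8.7] [292.7 251.9 294.1 243.3 303.5 244.8 302.  253.4]
  70 [263.1 247.5] [263.1 247.5] [9.1 9.7] [256.7 245.9 265.1 241.2 269.5 249.2 261.1 253.8]
  195 [248.6 252.5] [248.6 252.4] [29.4  7.2] [238.6 241.  244.9 237.7 258.6 263.8 252.2 267.1]
  171 [356.2 244.4] [355.8 244.7] [ 8.2 27.4] [342.6 250.2 363.8 232.9 369.  239.3 347.8 256.6]
  50 [355.6 245. ] [356.8 244.3] [ 3.3 21.5] [347.1 249.3 364.6 236.8 366.5 239.4 349.  251.9]
  87 [224.  205.1] [224.1 205. ] [11.2 10. ] [217.2 202.2 226.1 197.8 231.1 207.8 222.2 212.2]
  50 [223.9 204.5] [223.9 204.5] [8.  7.8] [219.9 208.4 219.9 200.6 227.9 200.6 227.9 208.4]
  139 [300.4 178.7] [300.4 178.7] [27.4  5.6] [286.4 179.5 287.2 174.  314.3 178.  313.5 183.5]
  91 [264.7 175.4] [264.6 175.4] [10.6 10.8] [257.3 173.  267.  168.2 271.8 177.7 262.1 182.5]
  448 [197.7 192.6] [202.7 187.9] [26.1 34.5] [187.1 202.8 192.7 168.8 218.4 173.  212.8 207. ]
  89 [244.8 172.3] [244.8 172.4] [10.6 10.6] [237.3 171.8 245.4 164.9 252.3 172.9 244.1 179.8]
  247 [296.3 248.9] [296.3 248.9] [17.3 17.9] [2
[... 459 characters left out ...]
.2 158.1] [17.  20.2] [194.1 149.6 214.4 149.6 214.4 166.6 194.1 166.6]
plate bright
  1821 [300.5 176.3] [293.9 176.6] [56.3 60.6] [262.1 203.  269.8 142.9 325.7 150.2 317.9 210.2]
stand
  1269 [349.9 244.5] [350.1 244.3] [29.3 45.2] [323.2 245.4 360.2 219.3 377.  243.2 340.1 269.3]
side dark
  308 [311.7 246.3] [308.2 245.8] [33.  17.9] [292.4 235.7 308.1 227.  324.  255.9 308.3 264.6]
  161 [249.8 192.9] [247.  195.7] [ 9.6 32.4] [230.2 197.8 259.8 184.7 263.7 193.5 234.1 206.6]
side plate
  1329 [282.8 221.3] [285.4 221. ] [40.5 55.5] [255.6 203.9 310.8 197.8 315.2 238.1 260.  244.2]
side pivot
  49 [273.6 182. ] [274.  181.2] [ 6.2 10.8] [268.6 178.1 279.4 178.1 279.4 184.4 268.6 184.4]
```

```bash
python3 - <<'E'
from h import *
np.set_printoptions(precision=1,suppress=True)
S=lambda u,v:(150+u/3.3-.35,160+v/3.3-.35)
for n,a,b in[("pivot cap",(201.5,162.8),S(383,45)),("knob top",(223.9,204.5),S(279,43)),("barslot",(248.6,252.4),S(153,147)),("catchslot",(300.4,178.7),S(445,186)),("grip",(355.8,244.7),S(292,428)),
  ("stand top corner front-left",(0,0),(0,0))][:5]:
    p,e=tri(a,b);print(n,p,"gap %.1f"%e)
P=onz("top",(201.5,162.8),160);K=onz("top",(223.9,204.5),197);B=onz("top",(248.6,252.4),153);C=onz("top",(300.4,178.7),144)
print(P,K,B,C,np.linalg.norm((K-P)[:2]),np.linalg.norm((B-P)[:2]),np.linalg.norm((C-P)[:2]))
yaw=np.arctan2(*(-(C-P)[:2])[::-1]) # heading of -(C-P) = shaker y
for v in(C-P,B-P,K-P): print(np.degrees(np.arctan2(v[1],v[0])))
# directions of slot long edges, shaker rim, grip
for n,a,b,z in[("slot",(286.8,176.75),(313.9,180.75),146),("grip",(345.2,253.4),(366.4,236.1),97),("rimback",(195.5,133.5),(322,152),70),("stand",(331.6,257.3),(368.6,231.2),50)]:
    d=onz("top",b,z)-onz("top",a,z);print(n,np.degrees(np.arctan2(d[1],d[0])),np.linalg.norm(d))
print(onz("top",(350.1,244.3),50),onz("top",(355.8,244.7),95),robot.get_time())
E
```

```text
pivot cap [581.2  85.5 159.1] gap 3.2
knob top [482.9  35.  195.7] gap 2.0
barslot [378.5 -15.9 152.5] gap 7.1
catchslot [ 546.5 -134.9  147.2] gap 4.7
grip [ 397.9 -271.    81.1] gap 1.5
[579.4  85.8 160. ] [481.7  35.1 197. ] [382.  -16.4 153. ] [ 544.8 -134.7  144. ] 110.0165802448662 222.28514417559035 223.20730643982264
-98.9138627164623
-152.6116613320764
-152.57266708903586
slot -98.90647826032335 61.5194783665521
grip -52.92966218914358 64.88558218273714
rimback -98.9198429193043 312.9229516969405
stand -56.73993459496014 112.15709475459454
[ 399.1 -264.9   50. ] [ 396.8 -267.2   95. ] 0.1
```

```bash
cat >> h.py <<'E'
P=np.array([580.,85.7]); Y=np.radians(-98.9)
def tool_at(th,back,off=0): # th deg bar angle
    f=Y-np.radians(th);r=np.array([np.cos(f),np.sin(f)]);t=np.array([-r[1],r[0]])
    return P+110*r-t*back,t,f
E
cat > push.py <<'E'
from h import *
np.set_printoptions(precision=1,suppress=True)
robot.gripper_to(0)
Z=181
x,t,f=tool_at(53.7,45)
qs=[]
for k in(0,np.pi):
    q1=robot.inverse_kinematics([*x,Z],down(f+k)); x2,_,f2=tool_at(0,24); q2=robot.inverse_kinematics([*x2,Z],down(f2+k))
    print(k,q1,q2); qs.append(max(abs(q1[5]),abs(q2[5])) if q1 is not None and q2 is not None else 9)
k=[0,np.pi][int(np.argmin(qs))]
robot.reach([*x,Z+90],down(f+k)); robot.servo_line([*x,Z],max_speed=150); robot.wait(.3)
f0=np.array(robot.get_wrist_force());print("f0",f0,robot.get_tool_pos())
x,t,f=tool_at(53.7,30);robot.servo_line([*x,Z],down(f+k))
for th in np.arange(50,-8,-2.5):
    if th<4: break
    x,t,f=tool_at(th,24);robot.servo_line([*x,Z],down(f+k),max_speed=90)
    F=(np.array(robot.get_wrist_force())-f0)[:2]@t
    if F<-20: print("hard",th,F);break
for th in np.arange(th,-5,-.5):
    x,t,f=tool_at(th,24);robot.servo_line([*x,Z],down(f+k),max_speed=60);robot.wait(.1)
    F=(np.array(robot.get_wrist_force())-f0)[:2]@t
    print("%.1f F %.1f"%(th,F),end="; ")
    if F<-10: break
print(robot.get_tool_pos(),robot.get_time())
x,t,f=tool_at(th,60);robot.servo_line([*x,Z]);robot.servo_line([*x,Z+90],max_speed=300)
robot.gripper_to(85)
robot.reach([300,-150,330],down(np.radians(35)))
for n in("top","side"): cv2.imwrite(f"pics/{n}1.png",robot.snapshot(n)[:,:,::-1])
print(robot.get_time(),robot.get_q())
E
python3 push.py
```

```text
0 [-0.1 -0.1  2.1 -0.   1.2  2.6] [-0.2  0.   1.9 -0.   1.2  1.5]
3.141592653589793 [-0.1 -0.1  2.1 -0.   1.2 -0.6] [-0.2  0.   1.9  0.   1.2 -1.7]
f0 [ 0.3 -0.6  0.6] [462.1  75.  181.8]
2.5 F -0.8; 2.0 F -1.6; 1.5 F -0.1; 1.0 F -0.4; 0.5 F -1.6; 0.0 F -0.6; -0.5 F -4.3; -1.0 F -8.4; -1.5 F -12.4; [539.9 -19.7 180.8] 12.2833
15.0 [-0.8 -0.7  2.1  0.   1.7 -1.4]
```

The bar met its stop at about 0°, where the force started to climb. I'll check that in the picture and measure the slot again.

```bash
python3 - <<'E'
from h import *; from m import *
np.set_printoptions(precision=1,suppress=True)
t=cv2.imread("pics/top1.png");s=cv2.imread("pics/side1.png")
a=cv2.resize(t[125:280,180:385],None,fx=2.6,fy=2.6,interpolation=cv2.INTER_CUBIC)
b=cv2.resize(s[160:340,200:340],None,fx=1.85,fy=2.24,interpolation=cv2.INTER_CUBIC)[:a.shape[0]]
b=cv2.resize(b,(260,a.shape[0]));cv2.imwrite("pics/c1.png",np.hstack([a,b]))
for thr in(60,75,90,110):
  for n,im,roi in(("top",t,(185,130,385,280)),("side",s,(230,160,320,260))):
    for q in blobs(im,roi,thr,lo=20,hi=260): 
        if max(q['wh'])<40: print(thr,n,round(q['a']),q['c'],q['rc'],q['wh'],onz(n,q['rc'],153))
E
```

```text
60 top 40 [352.9 244.6] [354.3 243.8] [ 5.8 24.7] [ 397.4 -248.7  153. ]
60 top 229 [262.1 248.2] [262.1 248.2] [17.  17.1] [390.8 -45.7 153. ]
60 side 184 [232.7 245.9] [234.9 241. ] [10.5 36.8] [ 413.  -209.5  153. ]
60 side 25 [291.5 202.9] [291.4 203. ] [4.9 7.2] [583.7 -90.2 153. ]
75 top 59 [298.1 248.7] [298.1 248.5] [9.  8.4] [ 389.2 -124.1  153. ]
75 top 64 [262.9 247.6] [262.8 247.6] [8.5 9.9] [392.  -47.3 153. ]
75 top 80 [355.4 244.4] [355.9 244.7] [ 7.7 26.5] [ 395.5 -252.2  153. ]
75 top 117 [300.5 178.5] [300.4 178.5] [27.3  4.9] [ 543.7 -133.4  153. ]
75 top 253 [296.2 248.9] [296.3 248.9] [17.7 17.9] [ 388.3 -120.3  153. ]
75 top 208 [262.  248.3] [262.1 248.2] [16.3 16.4] [390.8 -45.7 153. ]
75 top 38 [378.2 157.9] [378.1 158.2] [ 5.9 14.2] [ 589.4 -312.7  153. ]
75 top 54 [251.  166.8] [251.1 166.9] [8.1 8.3] [570.6 -24.  153. ]
75 side 193 [232.8 245.7] [235.  240.6] [37.5 10.8] [ 413.6 -208.2  153. ]
75 side 30 [291.4 202.8] [291.4 203. ] [5.6 7.5] [583.6 -90.2 153. ]
90 top 66 [298.2 248.6] [298.1 248.6] [9.  9.5] [ 388.9 -124.3  153. ]
90 top 77 [263.  247.5] [
[... 799 characters left out ...]
5] [10.   9.4] [ 389.3 -124.2  153. ]
110 top 192 [356.3 244.4] [354.9 244.6] [ 9.  29.8] [ 395.7 -250.   153. ]
110 top 152 [300.4 178.4] [300.4 178.4] [28.3  5.9] [ 543.9 -133.5  153. ]
110 top 41 [329.5 142.8] [328.5 143.8] [ 9.1 10.8] [ 623.1 -199.9  153. ]
110 top 68 [259.2 250.1] [259.7 249.7] [14.8 10.2] [387.7 -40.6 153. ]
110 top 230 [296.3 248.9] [296.3 248.9] [17.  17.1] [ 388.3 -120.3  153. ]
110 top 27 [364.5 178. ] [364.3 178.4] [11.5  4.4] [ 542.9 -278.1  153. ]
110 top 22 [369.4 154.6] [370.2 154.5] [11.7  3.7] [ 598.  -294.8  153. ]
110 side 43 [294.2 235.6] [294.2 235.5] [ 4.8 10.2] [ 532.4 -231.2  153. ]
110 side 32 [280.6 177.7] [281.2 177.6] [7.2 6.5] [615.4  57.2 153. ]
```

View pics/c1.png

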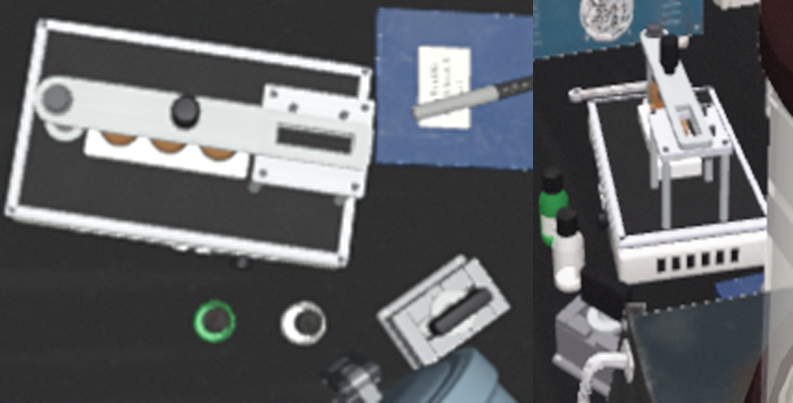

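The bar lies shut over the bottles with the two slots lined up at crop (315,137), and the key still stands in its stand at (460,310). Now I'll grasp it.

```bash
cat > grasp.py <<'E'
from h import *
np.set_printoptions(precision=2,suppress=True)
r=down(np.radians(35.5)); K=[397.5,-271]
robot.reach([*K,190],r); robot.servo_line([*K,81],max_speed=120)
robot.wait(.2);f0=np.array(robot.get_wrist_force())
robot.gripper_to(5);robot.wait(.3)
print("w",robot.get_width(),robot.get_grip_force(),"dF",np.array(robot.get_wrist_force())-f0,robot.get_ft_torque(),robot.get_tool_pos())
robot.servo_line([*K,101],max_speed=60)
print("lift20",np.array(robot.get_wrist_force())-f0,robot.get_width())
robot.servo_line([*K,275],max_speed=150)
C=np.array([545.,-134.3])
robot.reach([*C,275],down(np.radians(-8.9)));robot.wait(.3)
for n in("top","side"): cv2.imwrite(f"pics/{n}2.png",robot.snapshot(n)[:,:,::-1])
print(np.array(robot.get_wrist_force()),robot.get_tool_pos(),robot.get_q(),robot.get_width(),robot.get_time())
s=cv2.imread("pics/side2.png")[130:250,220:340];cv2.imwrite("pics/s2c.png",cv2.resize(s,None,fx=4.8,fy=4.8,interpolation=cv2.INTER_CUBIC))
E
python3 grasp.py
```

```text
w 14.052579682661957 61.37462496757507 dF [-1.19  2.25  3.78] [ 0.27  0.14 -0.01] [ 397.55 -270.99   81.16]
lift20 [-0.98  0.57 -1.52] 14.25114732374038
[ 0.53  0.18 -2.21] [ 544.88 -134.64  275.12] [-0.44 -0.    1.74  0.    1.4  -0.29] 14.140913683960951 21.3167
```

View pics/s2c.png

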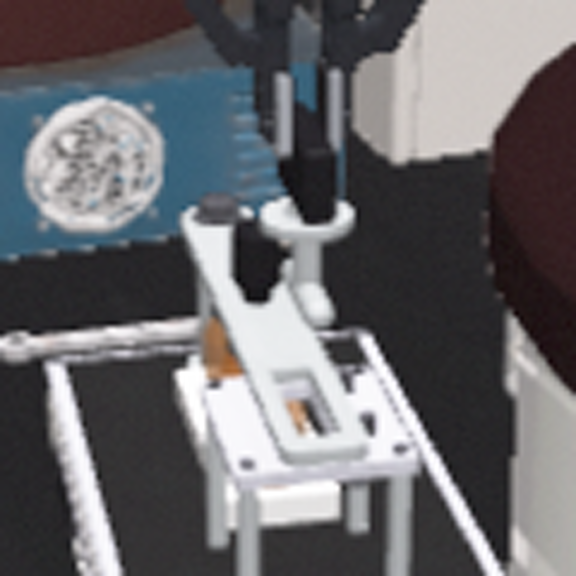

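The key hangs upright in the gripper, with its collar at crop (308,220), head at (305,300) and the slot right below it at (308,403). I'll compare those points with their predicted positions.

```bash
python3 - <<'E'
from h import *; from m import *
np.set_printoptions(precision=2,suppress=True)
f=lambda u,v:np.array([220+u/4.8-.4,130+v/4.8-.4])
T=np.array([544.88,-134.64])
print("collar pred bottom/top",proj("side",[[*T,244],[*T,250]]),"seen",f(308.5,221))
print("slot pred",proj("side",[[545,-134.3,155],[545,-134.3,147]]),"seen",f(308,403))
c,s=np.cos(np.radians(-8.9)),np.sin(np.radians(-8.9))
ax=np.array([c,s,0]);ay=np.array([-s,c,0]);o=np.array([*T,250.])
print("d/d shaker x,y per mm",proj("side",[o+ax])-proj("side",[o]),proj("side",[o+ay])-proj("side",[o]))
S=np.array([545,-134.3,155]);print("slot corners",[(proj("side",[S+a*9.5*ax+b*33.5*ay])[0]-f(0,0))*4.8 for a in(-1,1) for b in(-1,1)])
print("collar l/r",[(proj("side",[o+a*21*np.array([.954,-.3,0])])[0]-f(0,0))*4.8 for a in(-1,1)])
E
```

```text
collar pred bottom/top [[282.75 176.09]
 [282.75 173.49]] seen [283.87 175.64]
slot pred [[282.72 213.13]
 [282.72 216.33]] seen [283.77 213.56]
d/d shaker x,y per mm [[ 0.46 -0.04]] [[-0.1  -0.18]]
slot corners [array([298.27, 436.69]), array([268.12, 371.03]), array([339.78, 432.52]), array([307.43, 367.23])]
collar l/r [array([255.67, 212.03]), array([350.58, 209.28])]
```

```bash
cat > ins.py <<'E'
from h import *
np.set_printoptions(precision=1,suppress=True)
C=np.array([544.9,-134.5]);a=np.radians(-8.9);ax=np.array([np.cos(a),np.sin(a)]);ay=np.array([-ax[1],ax[0]])
robot.servo_line([*C,230],down(a),max_speed=120);robot.wait(.3)
f0=np.array(robot.get_wrist_force());t0=robot.get_time()
off=np.zeros(2);z=230.
srch=iter([(dx,dy) for dx,dy in[(1.5,0),(-1.5,0),(0,2),(0,-2),(1.5,2),(-1.5,2),(1.5,-2),(-1.5,-2),(3,0),(-3,0),(0,4),(0,-4)]])
tr=[]
while z>190.5 and robot.get_time()-t0<14:
    z-=2; p=C+off[0]*ax+off[1]*ay
    robot.servo_line([*p,z],max_speed=60)
    F=np.array(robot.get_wrist_force())-f0; tr.append((z,F[:2]@ax,F[:2]@ay,F[2]))
    if F[2]>10:
        robot.wait(.1);F=np.array(robot.get_wrist_force())-f0
        if F[2]<10: continue
        print("contact",z,off,F,robot.get_tool_pos())
        if z<195: break
        z+=4; robot.servo_line([*p,z],max_speed=60)
        try: off=np.array(next(srch))
        except StopIteration: break
        p=C+off[0]*ax+off[1]*ay; robot.servo_line([*p,z],max_speed=60)
print(np.array(tr)[-22:],z,off,robot.get_tool_pos(),robot.get_width(),robot.get_time())
E
python3 ins.py
```

```text
[[228.   -0.6   0.3  -0.2]
 [226.   -0.5   0.3   0.4]
 [224.   -0.3  -0.8  -0.7]
 [222.   -0.4  -0.3   0. ]
 [220.   -0.6  -0.3  -0.4]
 [218.   -1.3   0.2   0.7]
 [216.   -0.6  -0.   -0.1]
 [214.    0.    1.5  -0.1]
 [212.    0.3   0.1  -0.5]
 [210.   -1.3  -0.5  -0.1]
 [208.    0.5  -0.3  -0.7]
 [206.   -1.3   0.1  -0.5]
 [204.    0.4   0.1  -0.2]
 [202.    0.1   0.2  -0.6]
 [200.   -0.3   1.   -0.7]
 [198.   -0.1  -0.1  -0.2]
 [196.    0.3  -0.7  -0.5]
 [194.    0.2  -0.8  -0.1]
 [192.    0.    0.1   0.8]
 [190.   -1.5   0.2  -0.1]] 190.0 [0. 0.] [ 545.  -134.5  190.1] 13.925012167230374 27.1417
```

It went in without touching anything. Next: the quarter turn clockwise, lower it until it seats, then release.

```bash
cat > turn.py <<'E'
from h import *
np.set_printoptions(precision=2,suppress=True)
C=[545.,-134.5]
f0=np.array(robot.get_wrist_force());m0=np.array(robot.get_ft_torque())
for d in list(range(10,91,10)):
    robot.servo_line([*C,190.5],down(np.radians(-8.9-d)),max_speed=60)
    F=np.array(robot.get_wrist_force())-f0;M=np.array(robot.get_ft_torque())-m0;print(d,F,M,robot.get_time())
    if abs(F).max()>25 or abs(M).max()>2.5: print("STOP");break
else:
    robot.wait(.3);f0=np.array(robot.get_wrist_force())
    for z in np.arange(189.5,183,-1):
        robot.servo_line([*C,z],max_speed=30);robot.wait(.1);F=np.array(robot.get_wrist_force())-f0;print(z,F)
        if F[2]>8: break
print(robot.get_tool_pos(),robot.get_q()[5],robot.get_time())
E
python3 turn.py
```

```text
10 [ 0.91 -0.8   0.2 ] [-0.03 -0.06  0.  ] 27.4667
20 [ 0.9  -0.36 -1.19] [ 0.01 -0.07  0.05] 27.7917
30 [ 0.84 -0.47 -0.41] [ 0.   -0.02  0.07] 28.1167
40 [ 1.06  0.21 -0.05] [-0.03 -0.02  0.07] 28.4417
50 [ 0.58 -0.94  0.44] [-0.04 -0.07  0.05] 28.7667
60 [ 1.09  0.18 -0.21] [0.08 0.01 0.02] 29.0917
70 [ 0.46 -0.97 -0.17] [ 0.04 -0.02 -0.03] 29.4167
80 [0.92 0.8  0.11] [-0.02 -0.02  0.05] 29.7417
90 [ 2.25 -0.14  0.19] [0.   0.05 0.04] 30.0667
189.5 [-0.74 -0.06  0.11]
188.5 [-0.25 -0.34  0.94]
187.5 [-0.79 -0.43  1.05]
186.5 [-0.1  -0.31 -0.1 ]
185.5 [-0.72 -0.58  3.07]
184.5 [-2.83  1.55  9.08]
[ 545.43 -134.75  186.04] 1.2821922482686234 32.4667
```

```bash
python3 - <<'E'
from h import *
p=robot.get_tool_pos();robot.servo_line([p[0],p[1],186],max_speed=20)
robot.gripper_to(50);robot.wait(.2)
robot.servo_line([p[0],p[1],300],max_speed=150)
robot.reach([350,150,350],down(np.radians(-98.9)));robot.wait(.5)
im={n:robot.snapshot(n)[:,:,::-1] for n in("top","side")}
r=lambda a:cv2.resize(a,(390,400),interpolation=cv2.INTER_CUBIC)
cv2.imwrite("pics/end.png",np.hstack([r(im["top"][130:230,220:318]),r(im["side"][160:260,220:318])]))
print(robot.get_time(),robot.get_width())
E
```

```text
36.175 50.15975215635523
```

View pics/end.png

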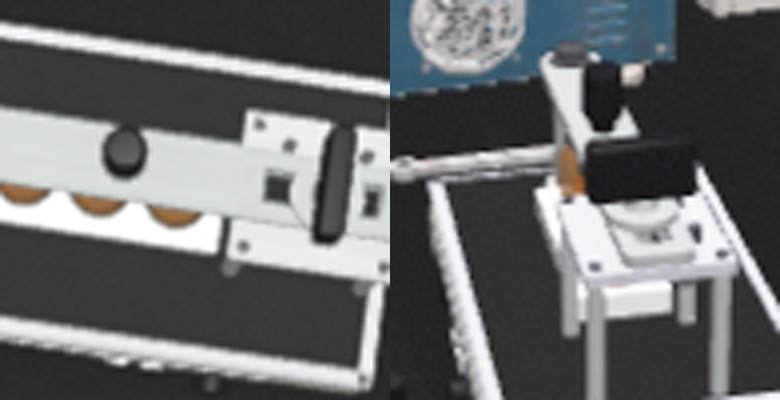

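The grip stands square across the shut bar at (333,183), the collar lies flat on the bar at (640,213), and the bottles are still in their rack. I'm handing it in.

```bash
python3 -c "
from rig import robot
print(robot.sign_off())"
```

```text
the job is handed in; nothing more can be done
None
```

I shut the hold-down bar against its stop, put the T-key through both slots, turned it 90° clockwise, seated and released it, and handed the job in at about 36 s. The final pictures show the collar flat on the bar and the bottles still in their rack, but the sign-off call returned no verdict.

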